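Stock the second stain station in the same order

TASK

The second stain station is to be laid out like the first, so that hands find every bottle blind: move the four spare bottles from the back row of the two-row caddy into the empty one-row caddy, one bottle to a cell, in the same order from left to right as in the two-row caddy. Set each one down gently on the caddy's floor, upright, and leave the front row standing in its cells.

Things in the scene. Friction and masses are not known exactly. Their poses are not given: they have to be found in the camera images.
- caddy_two: Fixed plywood caddy, 169 deep (x) x 350 mm wide (y), two rows of four cells. Origin on the worktop under its centre; x from front to back, y to its left; turned up to 0.2 rad; left or right of the other caddy. Cells 77 mm square inside, centres x = -41 (front row), +41 mm (back row), y = 123, 41, -41, -123 mm from left to right. Heights: inner floor 14, rims and dividers 60, end boards 81 mm.
- caddy_one: Fixed plywood caddy of the same make, 87 deep (x) x 350 mm wide (y), one row of four cells, empty at the start. Origin on the worktop under its centre; x from front to back, y to its left; turned up to 0.2 rad. Cells 77 mm square inside, centres x = 0, y = 123, 41, -41, -123 mm from left to right. Heights: inner floor 14, rims and dividers 60, end boards 81 mm.
- navy_spare: Slim dark-blue pre-treat bottle: oval body 47 x 56 mm, 135 mm high, tapering up; round screw cap, 32 mm across at 139 mm above the foot, narrowing to 25 mm at 177, top at 180 (grip the cap). 0.31-0.55 kg. The spare: starts in the back row of the two-row caddy, right behind its twin; to be moved. Origin at the centre of its foot, z up, any yaw.
- white_spare: White waisted collar-gel bottle: oval body 43 x 50 mm, 135 mm high; round screw cap, 34 mm across at 140 mm above the foot, narrowing to 27 mm at 161, top at 164 (grip the cap). 0.21-0.37 kg. The spare: starts in the back row of the two-row caddy, right behind its twin; to be moved. Origin at the centre of its foot, z up, any yaw.
- starch_spare: Round aerosol can, 59 mm across, 198 mm high with its spray button (16 mm across, top 14 mm); straight wall up to 153 mm, domed above (grip the wall). 0.19-0.34 kg. The spare: starts in the back row of the two-row caddy, right behind its twin; to be moved. Origin at the centre of its foot, z up, any yaw.
- dropper_spare: Small amber dropper bottle, 102 mm high: body 33 mm across up to 56 mm, shoulder, collar 24 mm across from 62 to 77 mm, rubber bulb 13 mm across to the top (grip the collar). 0.05-0.1 kg. The spare: starts in the back row of the two-row caddy, right behind its twin; to be moved. Origin at the centre of its foot, z up, any yaw.
- navy_front: Twin of the spare of the same kind, same shape and size, in the front row of the two-row caddy; stays. Origin at the centre of its foot, z up.
- white_front: Twin of the spare of the same kind, same shape and size, in the front row of the two-row caddy; stays. Origin at the centre of its foot, z up.
- starch_front: Twin of the spare of the same kind, same shape and size, in the front row of the two-row caddy; stays. Origin at the centre of its foot, z up.
- dropper_front: Twin of the spare of the same kind, same shape and size, in the front row of the two-row caddy; stays. Origin at the centre of its foot, z up.
Things that resemble listed ones, but are neither listed nor needed, are in the scene too. Leave any pink look-alike of the dropper_spare alone.

How it is judged:
At the end, for the whole second after the job is handed in: Each spare stands in the one-row caddy in the cell of the same number from the left as its front-row twin's cell (within 35 mm of that cell's centre), foot within 4 mm of the inner floor, tilt under 0.1 rad, at rest; front-row bottles upright and within 50 mm of their starts (((y of navy_front in the frame of caddy_two between 0.088 and 0.158 m and y of navy_spare in the frame of caddy_one between 0.088 and 0.158 m) or (y of navy_front in the frame of caddy_two between 0.006 and 0.076 m and y of navy_spare in the frame of caddy_one between 0.006 and 0.076 m) or (y of navy_front in the frame of caddy_two between -0.076 and -0.006 m and y of navy_spare in the frame of caddy_one between -0.076 and -0.006 m) or (y of navy_front in the frame of caddy_two between -0.158 and -0.088 m and y of navy_spare in the frame of caddy_one between -0.158 and -0.088 m)) and x of navy_spare in the frame of caddy_one between -0.035 and 0.035 m and z of each of navy_spare, white_spare, starch_spare, dropper_spare in the frame of caddy_one below 0.018 m and angle between each of navy_spare, navy_front, white_spare, white_front, starch_spare, starch_front, dropper_spare, dropper_front's own z axis and vertical below 0.1 rad and linear speed of each of navy_spare, white_spare, starch_spare, dropper_spare below 0.02 m/s and distance of each of navy_front, white_front, starch_front, dropper_front from where it was at the start of the episode below 0.05 m and ((y of white_front in the frame of caddy_two between 0.088 and 0.158 m and y of white_spare in the frame of caddy_one between 0.088 and 0.158 m) or (y of white_front in the frame of caddy_two between 0.006 and 0.076 m and y of white_spare in the frame of caddy_one between 0.006 and 0.076 m) or (y of white_front in the frame of caddy_two between -0.076 and -0.006 m and y of white_spare in the frame of caddy_one between -0.076 and -0.006 m) or (y of white_front in the frame of caddy_two between -0.158 and -0.088 m and y of white_spare in the frame of caddy_one between -0.158 and -0.088 m)) and x of white_spare in the frame of caddy_one between -0.035 and 0.035 m and ((y of starch_front in the frame of caddy_two between 0.088 and 0.158 m and y of starch_spare in the frame of caddy_one between 0.088 and 0.158 m) or (y of starch_front in the frame of caddy_two between 0.006 and 0.076 m and y of starch_spare in the frame of caddy_one between 0.006 and 0.076 m) or (y of starch_front in the frame of caddy_two between -0.076 and -0.006 m and y of starch_spare in the frame of caddy_one between -0.076 and -0.006 m) or (y of starch_front in the frame of caddy_two between -0.158 and -0.088 m and y of starch_spare in the frame of caddy_one between -0.158 and -0.088 m)) and x of starch_spare in the frame of caddy_one between -0.035 and 0.035 m and ((y of dropper_front in the frame of caddy_two between 0.088 and 0.158 m and y of dropper_spare in the frame of caddy_one between 0.088 and 0.158 m) or (y of dropper_front in the frame of caddy_two between 0.006 and 0.076 m and y of dropper_spare in the frame of caddy_one between 0.006 and 0.076 m) or (y of dropper_front in the frame of caddy_two between -0.076 and -0.006 m and y of dropper_spare in the frame of caddy_one between -0.076 and -0.006 m) or (y of dropper_front in the frame of caddy_two between -0.158 and -0.088 m and y of dropper_spare in the frame of caddy_one between -0.158 and -0.088 m)) and x of dropper_spare in the frame of caddy_one between -0.035 and 0.035 m); the robot touches nothing.
It fails at once if a bottle of the front row is tipped over or taken out of its cell (angle between any of navy_front, white_front, starch_front, dropper_front's own z axis and vertical above 0.5 rad or distance of any of navy_front, white_front, starch_front, dropper_front from where it was at the start of the episode above 0.05 m).
It fails at once if a spare is tipped over (angle between any of navy_spare, white_spare, starch_spare, dropper_spare's own z axis and vertical above 0.7 rad).
It fails at once if a spare is dropped (falls free faster than 0.6 m/s, about 2 cm) ((contact force between navy_spare and the fingers below 0.05 N and linear speed of navy_spare above 0.6 m/s) or (contact force between white_spare and the fingers below 0.05 N and linear speed of white_spare above 0.6 m/s) or (contact force between starch_spare and the fingers below 0.05 N and linear speed of starch_spare above 0.6 m/s) or (contact force between dropper_spare and the fingers below 0.05 N and linear speed of dropper_spare above 0.6 m/s)).
It also fails if it takes over 106 s, if anything falls off the work surface, if the arm or the gripper's body presses on something with over 40 N, if the wrist force passes 120 N, or if a joint passes its speed limit or range.

ROBOT

A 6-joint arm with a two-finger parallel gripper is mounted at the origin on a cart in front of the work surface, level with it; the furniture and walls round the work are solid. World frame = base frame: x ahead of the robot, y to its left, z up, the work surface at z = 0. Lengths are in m, angles in rad, forces in N, time in s.
With the tool pointing down it reaches from about 0.425 to 0.95 m from the base axis. Payload 3.5 kg.
Tool frame: the origin (TCP) lies on the centre line of the jaws, within the pads' length; the fingertips stand 14 mm ahead of it and the grasp point (between the pads) lies 5 mm behind it; y points along the fingers, z is the direction in which the jaws open and shut, and the axes are right-handed (so a half turn about y gives the same grasp; the last joint's range is limited). The gripper opens to 85 mm and grips with 20 to 120 N. Pads are 22 mm wide; open, the fingers measure 114 mm over their backs; the gripper's body (76 mm by 85 mm) begins 54 mm behind the grasp point. The pads swing forward as they close: fully open they stand 13 mm farther back than shut.
Start: joints at [1.058, 0.286, 1.577, -0, 1.279, -0.15], TCP at [0.24, 0.631, 0.245] pointing down, gripper open.
Joint ranges: [-2.77, 2.77], [-0.9, 2.22], [0.21, 2.48], [-1.53, 4.67], [0.24, 2.81], [-2.84, 2.84]. Speed limits (rad/s): [2.79, 2.79, 3.14, 3.14, 3.14, 3.14].

INTERFACE

Orientations are given as a rotation vector (axis times angle).
In Python, from rig import ctrl gives the robot as it stands. The module is installed in compiled form; this text tells all that it offers.
- The arm moves only by the tool carry_out, never from a script. Its argument "increments" is a list of rows, each an object with "delta_pos": the shift along the tool's x, y, z in mm, a list of three; "turn": the turn, a rotation vector about the tool's x, y, z in units of 10 degrees (1.0 is 10 degrees), a list of three; "claw": the opening in per cent of the stroke, from 0 (shut) to 100 (fully open). In form: [{"delta_pos": [tx, ty, tz], "turn": [rx, ry, rz], "claw": claw}, ...]. A call has 1 to 10 rows; each row shifts and turns the commanded pose from where the row before left it, along the tool's axes as they then stand; what a row does not reach is not made up. A row lasts 1/8 s, in which the tool goes at most 62.5 mm and 10.7 degrees, less where a joint would pass 70% of its speed; a pose out of reach is approached as far as the arm can. A call is refused whole if a number of a shift passes 62.5 or a number of a turn 1, either way. A call with a gripper value outside its range is refused whole. The fingers move at their own pace and stop on an object; "force" is the grip in N (left out, the last holds). Time passes only in rows, so rows that do not move let the fingers close. It gives the time, the measured TCP pose, the force and the opening at its end, in the units of the state.
- ctrl.get_obs(): the state, without advancing time (a new reading comes with each control period).
- ctrl.camera(name): name is "scene" or "side" or "wrist"; returns a dict with "img" (480x640x3 uint8, blue, green, red), "mtx" (3x3 intrinsics, pixels), "k1" (the pictures are not rectified: a ray, as slopes to the right and down, at radius r is drawn at 1 + k1 r^2 times it, then the intrinsics apply), "R" (3x3) and "t" (3): a world point X has camera coordinates R X + t; the wrist camera has in their place "T_tool_cam" (4x4, takes a point from camera to tool coordinates, whose origin is the TCP and whose axes are the tool frame's). Camera axes: x right, y down, z forward; pixel columns grow to the right and rows downward; lengths in m; the calibration is good to about 2 mm. A picture is of the moment at which its call begins: read the wrist's pose just before it. There is no depth.
- ctrl.job_done(): hands the job in, once; it reports no verdict.
The state is a dict: "clock": time; "joint_positions": joint angles; "joint_velocities": joint speeds; "tau": joint torques, N m; "tcp_pos": TCP position; "ee_rot": TCP orientation; "force": force on the tool from outside, world axes, zero at the start; "moment": the same for the moment, N m; "opening": opening from 0.0 (shut) to 1.0 (fully open).
Only numpy, scipy, OpenCV 4.12 (cv2) and the standard library are available. Lean on these libraries where they do the work, as an engineer would, in place of code of your own. Each camera call takes 0.05 s, during which the arm holds its last target. There are 200 camera calls.

## Working session

There is one attempt and no reset: what is moved stays moved. The work goes in short steps, Python scripts to look and compute and a tool call to move; the robot and the scene stay as the last step left them, time stands still between calls to the robot, and variables do not carry over. Pictures are saved under pics/ and viewed, about 12 in all and at most 16, crops included, and the job is handed in when it is done.

Besides the shell and the picture viewer there is one more tool, called after "Call:" as name(argument=value, ...) on one line, values as JSON. carry_out: Moves the arm, as the interface text tells. Its arguments: {"type":"object","properties":{"increments":{"type":"array"},"force":{"type":"number"}},"required":["increments"]}

```bash
mkdir -p pics; cat > h.py <<'E'
import numpy as np,cv2
from scipy.spatial.transform import Rotation as Ro
from rig import ctrl
def cam(n,save=None):
    o=ctrl.get_obs(); c=ctrl.camera(n)
    if 'T_tool_cam' in c:
        T=np.eye(4);T[:3,:3]=Ro.from_rotvec(o['ee_rot']).as_matrix();T[:3,3]=o['tcp_pos']
        W=np.linalg.inv(T@np.array(c['T_tool_cam']));c['R'],c['t']=W[:3,:3],W[:3,3]
    if save: cv2.imwrite('pics/'+save,c['img'])
    return {k:c[k] for k in('mtx','k1','R','t','img')}
def D(c): return np.array([c['k1'],0,0,0,0],float)
def proj(c,X): return cv2.projectPoints(np.array(X,float).reshape(-1,3),cv2.Rodrigues(np.array(c['R']))[0],np.array(c['t'],float),np.array(c['mtx']),D(c))[0][:,0]
def ray(c,p):
    u=cv2.undistortPoints(np.array(p,float).reshape(-1,1,2),np.array(c['mtx']),D(c))[:,0]
    R=np.array(c['R']);d=np.c_[u,np.ones(len(u))]@R; return -R.T@np.array(c['t']),d
def onz(c,p,z):
    o,d=ray(c,p); return o+d*((z-o[2])/d[:,2])[:,None]
E
python3 - <<'E'
from h import *
import pickle
d={n:cam(n,n+'0.png') for n in('scene','side','wrist')}
pickle.dump(d,open('c0.pkl','wb'))
for n in d: print(n,-np.array(d[n]['R']).T@d[n]['t'])
print({k:np.round(v,3) for k,v in ctrl.get_obs().items()})
E
```

```text
scene [-0.07451738 -0.0782918   1.07372846]
side [ 0.59772637 -1.16187193  0.58959783]
wrist [0.17196233 0.65632632 0.37331133]
{'clock': np.float64(0.15), 'joint_positions': array([ 1.058,  0.287,  1.578, -0.   ,  1.279, -0.15 ]), 'joint_velocities': array([ 0.001, -0.004, -0.006, -0.001,  0.001, -0.001]), 'tau': array([ 1.0000e-03, -4.0660e+01, -2.9314e+01, -0.0000e+00,  4.0000e-03,
       -0.0000e+00]), 'tcp_pos': array([0.239, 0.631, 0.244]), 'ee_rot': array([-1.554,  0.285, -0.284]), 'force': array([0.189, 0.028, 0.286]), 'moment': array([ 0.011, -0.052,  0.018]), 'opening': np.float64(0.995)}
```

View pics/scene0.png

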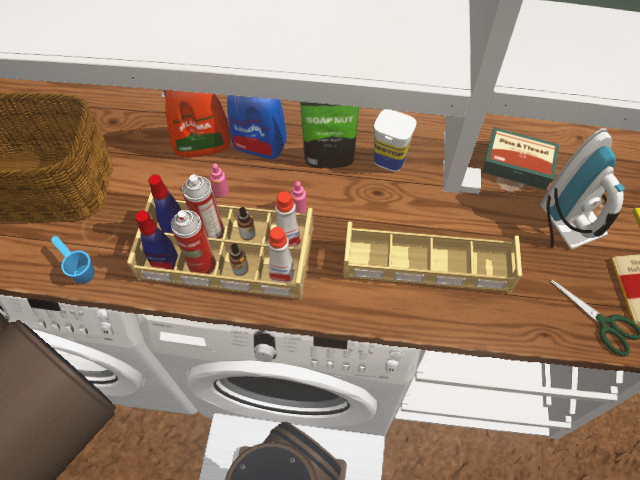

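View pics/side0.png

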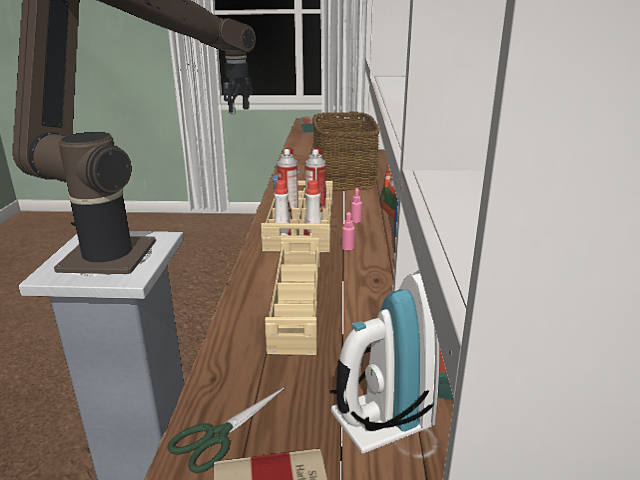

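```bash
python3 - <<'E'
import cv2
a=cv2.imread('pics/scene0.png')
cv2.imwrite('pics/two.png',cv2.resize(a[160:310,120:320],None,fx=4,fy=4,interpolation=cv2.INTER_CUBIC))
cv2.imwrite('pics/one.png',cv2.resize(a[195:315,330:530],None,fx=4,fy=4,interpolation=cv2.INTER_CUBIC))
E
```

```text
(no output)
```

View pics/two.png

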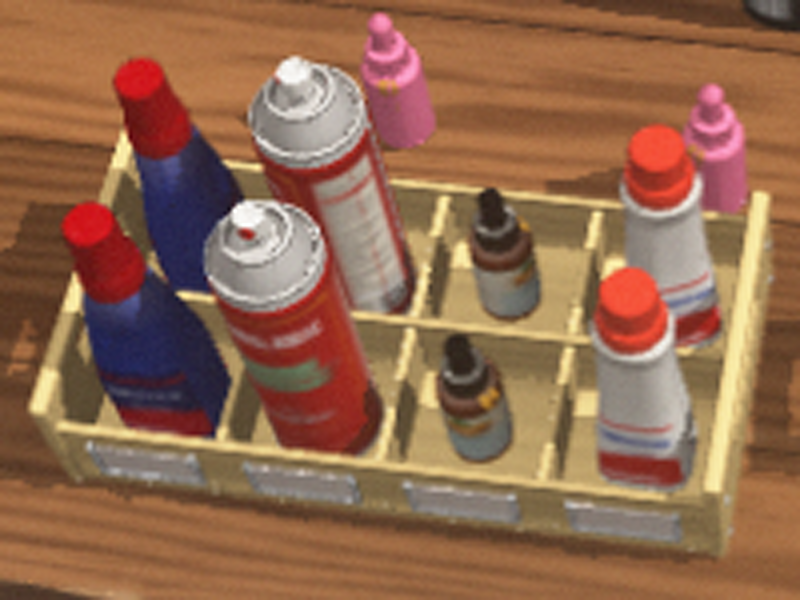

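View pics/one.png

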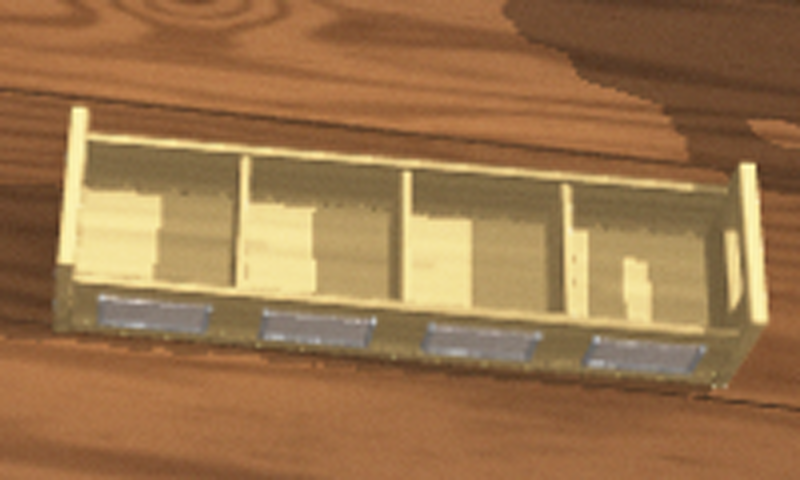

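```bash
cat > fit.py <<'E'
from h import *
import pickle
from scipy.optimize import least_squares
d=pickle.load(open('c0.pkl','rb'));c=d['scene']
def fit(pts,off,g):
    P=np.array([p[:3] for p in pts])/1000; u=np.array([p[3:] for p in pts])/4+off
    def W(q): 
        R=Ro.from_euler('z',q[2]).as_matrix(); return P@R.T+[q[0],q[1],0]
    r=least_squares(lambda q:(proj(c,W(q))-u).ravel(),g,loss='soft_l1')
    print(r.x.round(4),np.round((proj(c,W(r.x))-u),1).tolist()); return r.x
one=fit([(-43.5,175,81,57,264),(43.5,175,81,72,108),(43.5,-175,81,754,163),(-43.5,-175,81,768,322),(-43.5,175,0,55,330),(-43.5,-175,0,722,387),(-40,82,60,237,290),(-40,0,60,405,303),(-40,-82,60,570,318)],[330,195],[.6,-.2,0])
two=fit([(-84.5,-175,81,728,490),(84.5,-175,81,770,195),(-84.5,175,81,30,402),(-84.5,-175,0,725,553),(-84.5,175,0,78,482),(-83,82,60,225,437),(-83,0,60,388,463),(-83,-82,60,548,483),(83,0,60,447,197),(83,-82,60,598,212)],[120,160],[.6,.2,0])
def loc(q,p): return Ro.from_euler('z',-q[2]).apply(p-np.array([q[0],q[1],0]))
for n,z,u,v in [('navy_s',.194,138,75),('starch_s',.212,293,68),('drop_s',.116,490,195),('white_s',.178,660,142),('navy_f',.194,88,220),('starch_f',.212,248,212),('drop_f',.116,458,343),('white_f',.178,630,287)]:
    p=onz(c,[[120+u/4,160+v/4]],z)[0]; print(n,p.round(4),loc(two,p).round(3))
E
python3 fit.py
```

```text
[ 0.5036 -0.2189  0.0353] [[-1.4, -1.0], [-1.8, 0.1], [1.1, 0.3], [0.9, -0.8], [-2.0, 0.9], [0.8, 0.6], [0.4, -0.2], [-0.0, -0.0], [0.3, -0.4]]
[0.4802 0.2    0.005 ] [[0.7, -0.4], [2.0, -0.5], [-0.4, 1.2], [2.8, 1.3], [-1.1, -0.7], [-1.4, 2.0], [-1.9, 0.2], [-1.0, -0.0], [0.4, -3.4], [1.0, -3.2]]
navy_s [0.5206 0.3241 0.194 ] [0.041 0.124 0.194]
starch_s [0.5212 0.2443 0.212 ] [0.041 0.044 0.212]
drop_s [0.5238 0.1632 0.116 ] [ 0.043 -0.037  0.116]
white_s [0.5243 0.0741 0.178 ] [ 0.043 -0.126  0.178]
navy_f [0.4384 0.3244 0.194 ] [-0.041  0.125  0.194]
starch_f [0.4412 0.245  0.212 ] [-0.039  0.045  0.212]
drop_f [0.4391 0.1616 0.116 ] [-0.041 -0.038  0.116]
white_f [0.4444 0.0747 0.178 ] [-0.036 -0.125  0.178]
```

View pics/wrist0.png

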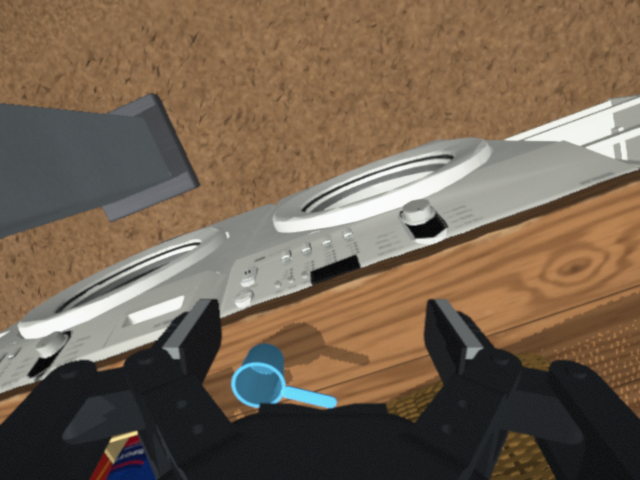

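```bash
python3 - <<'E'
from h import *
import pickle
d=pickle.load(open('c0.pkl','rb'));c=d['scene']
o=ctrl.get_obs();print(Ro.from_rotvec(o['ee_rot']).as_matrix().round(3))
b=onz(c,[[455,190]],0)[0];print('upright base',b)
oo,dd=ray(c,[[0,82],[250,97],[445,115]])
for x in(b[0],b[0]-.1,b[0]-.2):
  print(x,[(oo+q*(x-oo[0])/q[0]).round(3).tolist() for q in dd])
print(d['wrist']['R'])
E
```

```text
[[ 0.935 -0.001  0.355]
 [-0.355 -0.002  0.935]
 [-0.    -1.    -0.002]]
upright base [ 0.7081128  -0.27527441  0.        ]
0.708112803238012 [[0.708, 0.722, 0.226], [0.708, 0.171, 0.237], [0.708, -0.21, 0.239]]
0.608112803238012 [[0.608, 0.62, 0.334], [0.608, 0.139, 0.344], [0.608, -0.194, 0.346]]
0.508112803238012 [[0.508, 0.517, 0.442], [0.508, 0.108, 0.451], [0.508, -0.177, 0.453]]
[[ 0.35572807  0.93458573 -0.00265525]
 [ 0.89628498 -0.340342    0.28432473]
 [ 0.26482214 -0.10352214 -0.95872436]]
```

```bash
python3 - <<'E'
from h import *
import pickle
d=pickle.load(open('c0.pkl','rb'));c=d['scene'];s=d['side']
oo,dd=ray(c,[[0,82],[250,97],[445,115]])
for x in np.arange(.58,.76,.02):
  P=[oo+q*(x-oo[0])/q[0] for q in dd]; print(round(x,2),P[1][2].round(3),proj(s,P).round(0).tolist())
E
```

```text
0.58 0.374 [[338.0, 75.0], [336.0, 96.0], [334.0, 124.0]]
0.6 0.353 [[345.0, 81.0], [344.0, 105.0], [344.0, 136.0]]
0.62 0.332 [[350.0, 87.0], [352.0, 113.0], [355.0, 148.0]]
0.64 0.31 [[356.0, 93.0], [360.0, 121.0], [365.0, 159.0]]
0.66 0.289 [[362.0, 98.0], [368.0, 129.0], [375.0, 171.0]]
0.68 0.267 [[367.0, 103.0], [375.0, 137.0], [386.0, 182.0]]
0.7 0.246 [[372.0, 109.0], [383.0, 144.0], [396.0, 194.0]]
0.72 0.225 [[378.0, 114.0], [390.0, 152.0], [406.0, 205.0]]
0.74 0.203 [[383.0, 118.0], [397.0, 159.0], [416.0, 216.0]]
0.76 0.182 [[387.0, 123.0], [404.0, 167.0], [425.0, 227.0]]
```

Call:
carry_out(increments=[{"delta_pos": [0, -20, 0], "turn": [0, -0.7, 0], "claw": 100}, {"delta_pos": [0, -20, 0], "turn": [0, -0.7, 0], "claw": 100}, {"delta_pos": [0, -20, 0], "turn": [0, -0.68, 0], "claw": 70}, {"delta_pos": [23, 0, -51], "turn": [0, 0, 0], "claw": 70}, {"delta_pos": [23, 0, -51], "turn": [0, 0, 0], "claw": 70}, {"delta_pos": [23, 0, -51], "turn": [0, 0, 0], "claw": 70}, {"delta_pos": [23, 0, -51], "turn": [0, 0, 0], "claw": 70}, {"delta_pos": [23, 0, -51], "turn": [0, 0, 0], "claw": 70}], force=60)

```text
clock: 1.15
tcp_pos: [0.3548, 0.3743, 0.305]
ee_rot: [-1.571, -0.0, 0.0]
force: [1.1, 1.0, -0.3]
opening: 0.696
```

Call:
carry_out(increments=[{"delta_pos": [23, 0, -51], "turn": [0, 0, 0], "claw": 70}, {"delta_pos": [23, 0, -51], "turn": [0, 0, 0], "claw": 70}, {"delta_pos": [23, 0, -51], "turn": [0, 0, 0], "claw": 70}, {"delta_pos": [23, 0, -51], "turn": [0, 0, 0], "claw": 70}, {"delta_pos": [23, 0, -51], "turn": [0, 0, 0], "claw": 70}, {"delta_pos": [0, 0, 0], "turn": [0, 0, 0], "claw": 70}, {"delta_pos": [0, 0, 0], "turn": [0, 0, 0], "claw": 70}])

```text
clock: 2.02
tcp_pos: [0.4693, 0.1213, 0.305]
ee_rot: [-1.57, 0.001, 0.0]
force: [-1.0, 0.5, -0.4]
opening: 0.705
```

```bash
python3 - <<'E'
from h import *
import pickle
w=cam('wrist','w1.png');pickle.dump(w,open('w1.pkl','wb'))
o=ctrl.get_obs();print(o['clock'],o['tcp_pos'],Ro.from_rotvec(o['ee_rot']).as_matrix().round(3),o['joint_positions'].round(2),o['opening'])
for n,p in dict(navy=(.5206,.3241,.194),starch=(.5212,.2443,.212),drop=(.5238,.1632,.116),white=(.5243,.0741,.178)).items(): print(n,proj(w,p).round(0))
E
```

```text
2.075 [0.46916157 0.12190794 0.30510265] [[ 1.    -0.001 -0.001]
 [ 0.001  0.     1.   ]
 [-0.001 -1.     0.   ]] [ 0.04 -0.19  1.96  0.    1.37 -1.53] 0.6992124019380009
navy [[583. 304.]]
starch [[493. 318.]]
drop [[365. 272.]]
white [[265. 301.]]
```

View pics/w1.png

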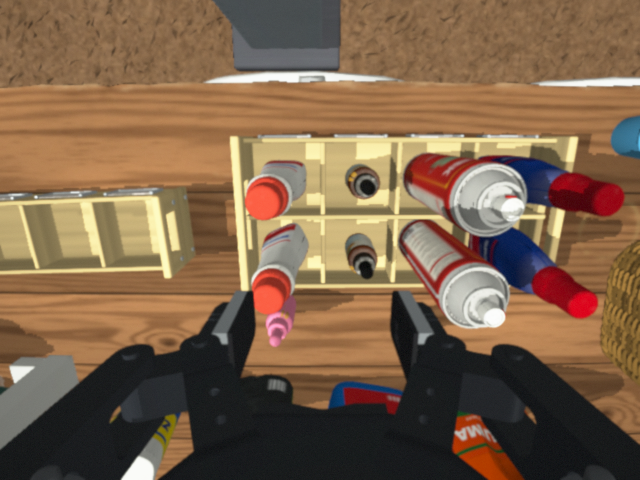

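```bash
python3 - <<'E'
from h import *
import pickle
w=pickle.load(open('w1.pkl','rb'))
for n,p,z in [('navy',(580,300),.194),('starch',(492,317),.212),('drop',(366,271),.116),('white',(270,294),.178)]: print(n,onz(w,[p],z)[0].round(4))
def W(q,P): return Ro.from_euler('z',q[2]).apply(np.array(P))+[q[0],q[1],0]
print(proj(w,W([.5036,-.2189,.0353],[[-.0435,.175,.081],[.0435,.175,.081],[.0435,.175,0],[0,.082,.06],[.04,.082,.06]])).round(0))
print(proj(w,W([.4802,.2,.005],[[-.0845,-.175,.081],[.0845,-.175,.081],[0,-.082,.06],[0,0,.06],[.083,-.082,.06],[-.0845,.175,.081]])).round(0))
E
python3 -c "
import cv2
a=cv2.imread('pics/w1.png')
cv2.imwrite('pics/w1c.png',cv2.resize(a[120:350,0:310],None,fx=2.5,fy=2.5,interpolation=cv2.INTER_CUBIC))"
```

```text
navy [0.5168 0.3208 0.194 ]
starch [0.5207 0.2432 0.212 ]
drop [0.5227 0.1637 0.116 ]
white [0.5181 0.0787 0.178 ]
[[160. 196.]
 [174. 275.]
 [199. 252.]
 [ 95. 235.]
 [102. 268.]]
[[224. 138.]
 [237. 295.]
 [320. 217.]
 [394. 216.]
 [320. 286.]
 [577. 137.]]
```

View pics/w1c.png

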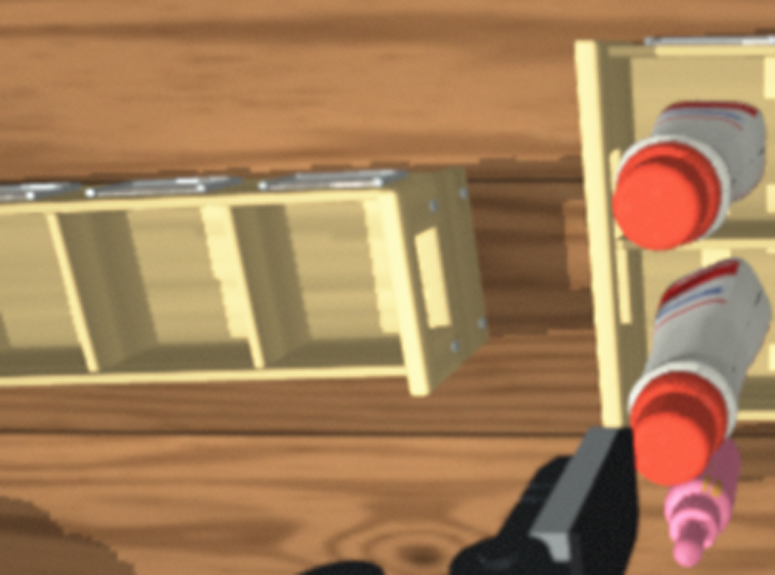

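Call:
carry_out(increments=[{"delta_pos": [26, 0, -23], "turn": [0, 0, 0], "claw": 65}, {"delta_pos": [26, 0, -23], "turn": [0, 0, 0], "claw": 65}, {"delta_pos": [0, 25, 0], "turn": [0, 0, 0], "claw": 65}, {"delta_pos": [0, 25, 0], "turn": [0, 0, 0], "claw": 65}, {"delta_pos": [0, 25, 0], "turn": [0, 0, 0], "claw": 65}, {"delta_pos": [0, 25, 0], "turn": [0, 0, 0], "claw": 65}, {"delta_pos": [0, 20, 0], "turn": [0, 0, 0], "claw": 65}, {"delta_pos": [0, 10, 0], "turn": [0, 0, 0], "claw": 65}, {"delta_pos": [0, 9, 0], "turn": [0, 0, 0], "claw": 65}, {"delta_pos": [0, 0, 0], "turn": [0, 0, 0], "claw": 65}])

```text
clock: 3.32
tcp_pos: [0.5214, 0.0756, 0.1661]
ee_rot: [-1.571, -0.0, 0.001]
force: [0.2, -0.5, 0.4]
opening: 0.646
```

```bash
python3 - <<'E'
from h import *
o=ctrl.get_obs();print(o['tcp_pos'])
w=cam('wrist','w2.png');s=cam('side')
cv2.imwrite('pics/s2.png',cv2.resize(s['img'][120:270,230:430],None,fx=4,fy=4))
a=np.hstack([cv2.resize(w['img'],(400,300)),cv2.resize(s['img'][120:270,230:430],(400,300))]);cv2.imwrite('pics/m2.png',a)
E
```

```text
[0.52143125 0.07557963 0.16610588]
```

View pics/m2.png

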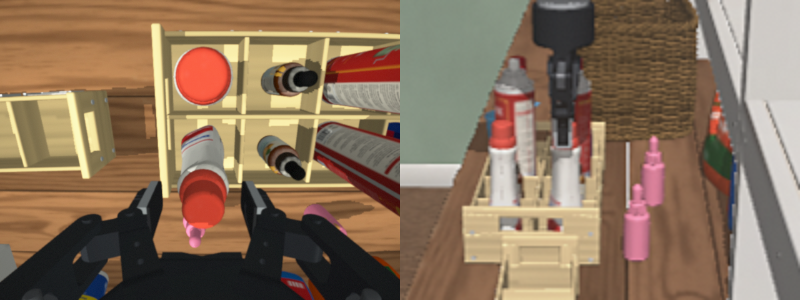

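Call:
carry_out(increments=[{"delta_pos": [0, 0, 0], "turn": [0, 0, 0], "claw": 10}, {"delta_pos": [0, 0, 0], "turn": [0, 0, 0], "claw": 10}, {"delta_pos": [0, 0, 0], "turn": [0, 0, 0], "claw": 10}, {"delta_pos": [0, 0, 0], "turn": [0, 0, 0], "claw": 10}, {"delta_pos": [0, 0, 0], "turn": [0, 0, 0], "claw": 10}, {"delta_pos": [0, -5, 0], "turn": [0, 0, 0], "claw": 10}, {"delta_pos": [0, -5, 0], "turn": [0, 0, 0], "claw": 10}, {"delta_pos": [0, 0, 0], "turn": [0, 0, 0], "claw": 10}], force=60)

```text
clock: 4.42
tcp_pos: [0.5214, 0.0751, 0.1761]
ee_rot: [-1.571, 0.0, 0.0]
force: [0.5, -0.0, -2.3]
opening: 0.346
```

Call:
carry_out(increments=[{"delta_pos": [0, -30, 0], "turn": [0, 0, 0], "claw": 10}, {"delta_pos": [0, -30, 0], "turn": [0, 0, 0], "claw": 10}, {"delta_pos": [0, -30, 0], "turn": [0, 0, 0], "claw": 10}, {"delta_pos": [0, 0, -20], "turn": [0, 0, 0], "claw": 10}, {"delta_pos": [-2, 0, -35], "turn": [0, 0, 0], "claw": 10}, {"delta_pos": [-2, 0, -45], "turn": [0, 0, 0], "claw": 10}, {"delta_pos": [-2, 0, -45], "turn": [0, 0, 0], "claw": 10}, {"delta_pos": [-2, 0, -45], "turn": [0, 0, 0], "claw": 10}, {"delta_pos": [-2, 0, -45], "turn": [0, 0, 0], "claw": 10}, {"delta_pos": [0, 0, -45], "turn": [0, 0, 0], "claw": 10}])

```text
clock: 5.68
tcp_pos: [0.5111, -0.2062, 0.2657]
ee_rot: [-1.57, 0.001, 0.001]
force: [-0.3, 0.1, -1.8]
opening: 0.343
```

Call:
carry_out(increments=[{"delta_pos": [-1, 0, -45], "turn": [0, 0, 0], "claw": 10}, {"delta_pos": [-1, 0, -45], "turn": [0, 0, 0], "claw": 10}, {"delta_pos": [-1, 0, -30], "turn": [0, 0, 0], "claw": 10}, {"delta_pos": [0, 0, -17], "turn": [0, 0, 0], "claw": 10}, {"delta_pos": [0, 0, 0], "turn": [0, 0, 0], "claw": 10}, {"delta_pos": [0, 0, 0], "turn": [0, 0, 0], "claw": 10}])

```text
clock: 6.42
tcp_pos: [0.5089, -0.3407, 0.2661]
ee_rot: [-1.57, -0.001, 0.001]
force: [0.7, 0.0, -2.2]
opening: 0.346
```

```bash
python3 - <<'E'
from h import *
o=ctrl.get_obs();print(o['tcp_pos'],o['opening'])
w=cam('wrist');s=cam('scene')
a=np.hstack([cv2.resize(w['img'],(400,300)),cv2.resize(s['img'][170:320,330:530],(400,300))]);cv2.imwrite('pics/m3.png',a)
E
```

```text
[ 0.50886594 -0.34072388  0.2661063 ] 0.3464173405717377
```

View pics/m3.png

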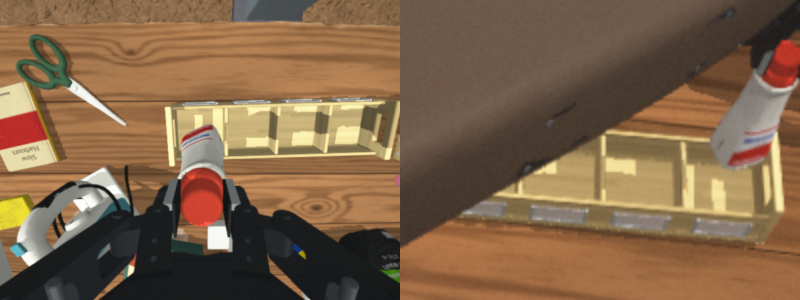

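Call:
carry_out(increments=[{"delta_pos": [0, 25, 0], "turn": [0, 0, 0], "claw": 10}, {"delta_pos": [0, 25, 0], "turn": [0, 0, 0], "claw": 10}, {"delta_pos": [0, 25, 0], "turn": [0, 0, 0], "claw": 10}, {"delta_pos": [0, 12, 0], "turn": [0, 0, 0], "claw": 10}, {"delta_pos": [0, 6, 0], "turn": [0, 0, 0], "claw": 10}, {"delta_pos": [0, 3, 0], "turn": [0, 0, 0], "claw": 10}, {"delta_pos": [0, 2, 0], "turn": [0, 0, 0], "claw": 10}, {"delta_pos": [0, 1, 0], "turn": [0, 0, 0], "claw": 10}, {"delta_pos": [0, 0, 0], "turn": [0, 0, 0], "claw": 10}])

```text
clock: 7.65
tcp_pos: [0.5089, -0.3421, 0.1677]
ee_rot: [-1.571, -0.001, -0.0]
force: [0.4, -0.4, -2.8]
opening: 0.344
```

Call:
carry_out(increments=[{"delta_pos": [0, 1, 0], "turn": [0, 0, 0], "claw": 10}, {"delta_pos": [0, 1, 0], "turn": [0, 0, 0], "claw": 10}, {"delta_pos": [0, 0, 0], "turn": [0, 0, 0], "claw": 10}])

```text
clock: 8.02
tcp_pos: [0.5097, -0.3425, 0.1677]
ee_rot: [-1.573, -0.002, -0.002]
force: [-0.4, 1.3, 5.5]
opening: 0.344
```

Call:
carry_out(increments=[{"delta_pos": [0, 0, 0], "turn": [0, 0, 0], "claw": 42}, {"delta_pos": [0, 0, 0], "turn": [0, 0, 0], "claw": 55}, {"delta_pos": [0, 0, 0], "turn": [0, 0, 0], "claw": 65}, {"delta_pos": [0, -10, 0], "turn": [0, 0, 0], "claw": 65}, {"delta_pos": [0, -30, 0], "turn": [0, 0, 0], "claw": 65}, {"delta_pos": [0, -40, 0], "turn": [0, 0, 0], "claw": 65}, {"delta_pos": [0, -40, 0], "turn": [0, 0, 0], "claw": 65}, {"delta_pos": [0, 0, 0], "turn": [0, 0, 0], "claw": 65}])

```text
clock: 9.02
tcp_pos: [0.5103, -0.3433, 0.2912]
ee_rot: [-1.578, -0.006, -0.005]
force: [0.6, -1.0, 0.1]
opening: 0.652
```

```bash
python3 - <<'E'
from h import *
o=ctrl.get_obs();print(o['tcp_pos'])
w=cam('wrist');s=cam('side')
a=np.hstack([cv2.resize(w['img'],(400,300)),cv2.resize(s['img'][210:360,200:400],(400,300))]);cv2.imwrite('pics/m4.png',a)
E
```

```text
[ 0.51030913 -0.34331434  0.29122135]
```

View pics/m4.png

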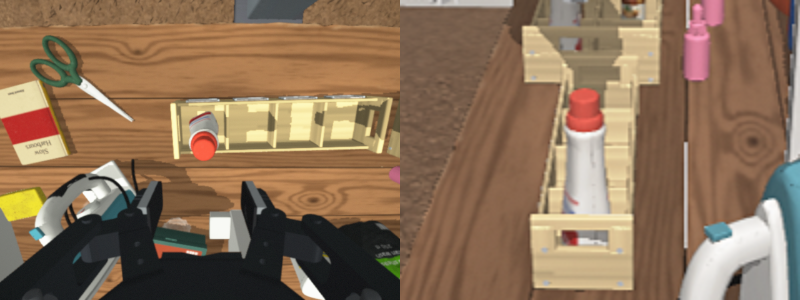

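Call:
carry_out(increments=[{"delta_pos": [0, -15, 20], "turn": [0.04, 0, 0], "claw": 85}, {"delta_pos": [1, 0, 45], "turn": [0, 0, 0], "claw": 85}, {"delta_pos": [1, 0, 55], "turn": [0, 0, 0], "claw": 85}, {"delta_pos": [1, 0, 55], "turn": [0, 0, 0], "claw": 85}, {"delta_pos": [1, 0, 55], "turn": [0, 0, 0], "claw": 85}, {"delta_pos": [1, 0, 55], "turn": [0, 0, 0], "claw": 85}, {"delta_pos": [1, 0, 55], "turn": [0, 0, 0], "claw": 85}, {"delta_pos": [1, 0, 55], "turn": [0, 0, 0], "claw": 85}, {"delta_pos": [1, 0, 55], "turn": [0, 0, 0], "claw": 85}, {"delta_pos": [1, 0, 55], "turn": [0, 0, 0], "claw": 85}])

```text
clock: 10.38
tcp_pos: [0.5162, 0.1657, 0.3034]
ee_rot: [-1.564, 0.0, 0.002]
force: [0.9, 0.3, -0.5]
opening: 0.849
```

Call:
carry_out(increments=[{"delta_pos": [2, 0, 50], "turn": [0, 0, 0], "claw": 85}, {"delta_pos": [0, 0, 30], "turn": [0, 0, 0], "claw": 85}, {"delta_pos": [0, 0, 0], "turn": [0, 0, 0], "claw": 85}, {"delta_pos": [0, 0, 0], "turn": [0, 0, 0], "claw": 85}])

```text
clock: 10.88
tcp_pos: [0.5189, 0.243, 0.3038]
ee_rot: [-1.564, 0.0, 0.002]
force: [0.6, -1.0, 0.8]
opening: 0.847
```

```bash
python3 - <<'E'
from h import *
o=ctrl.get_obs();print(o['clock'],o['tcp_pos'].round(4),o['ee_rot'].round(4))
w=cam('wrist','w5.png')
for n,p in dict(starch=(.521,.2437,.212),rim=(.521,.2437,.167)).items(): print(n,proj(w,p).round(0))
E
```

```text
10.875 [0.5189 0.243  0.3038] [-1.5645e+00  5.0000e-04  1.5000e-03]
starch [[323. 253.]]
rim [[323. 235.]]
```

View pics/w5.png

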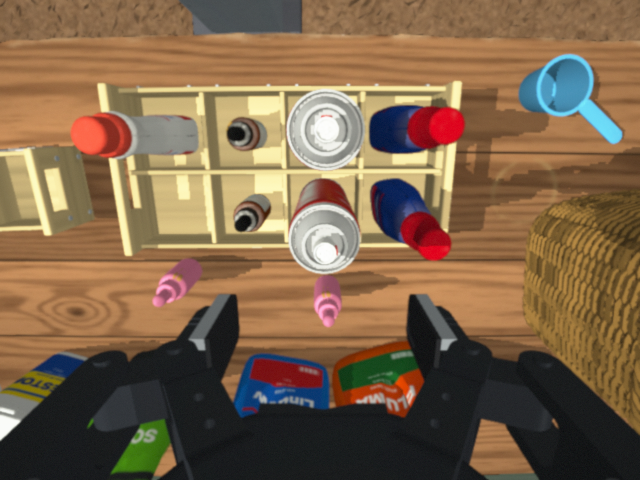

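Call:
carry_out(increments=[{"delta_pos": [0, 30, 1], "turn": [-0.036, 0, 0], "claw": 85}, {"delta_pos": [0, 30, 0], "turn": [0, 0, 0], "claw": 85}, {"delta_pos": [0, 30, 0], "turn": [0, 0, 0], "claw": 85}, {"delta_pos": [0, 25, 0], "turn": [0, 0, 0], "claw": 85}, {"delta_pos": [0, 17, 0], "turn": [0, 0, 0], "claw": 85}, {"delta_pos": [0, 10, 0], "turn": [0, 0, 0], "claw": 85}, {"delta_pos": [0, 5, 0], "turn": [0, 0, 0], "claw": 85}, {"delta_pos": [0, 2, 0], "turn": [0, 0, 0], "claw": 85}, {"delta_pos": [0, 0, 0], "turn": [0, 0, 0], "claw": 85}])

```text
clock: 12.05
tcp_pos: [0.52, 0.2446, 0.1559]
ee_rot: [-1.57, -0.001, -0.001]
force: [0.1, -0.6, -0.0]
opening: 0.852
```

Call:
carry_out(increments=[{"delta_pos": [0, 0, 0], "turn": [0, 0, 0], "claw": 40}, {"delta_pos": [0, 0, 0], "turn": [0, 0, 0], "claw": 40}, {"delta_pos": [0, 0, 0], "turn": [0, 0, 0], "claw": 40}, {"delta_pos": [0, 0, 0], "turn": [0, 0, 0], "claw": 40}, {"delta_pos": [0, -5, 0], "turn": [0, 0, 0], "claw": 40}, {"delta_pos": [0, -5, 0], "turn": [0, 0, 0], "claw": 40}, {"delta_pos": [0, 0, 0], "turn": [0, 0, 0], "claw": 40}], force=60)

```text
clock: 12.92
tcp_pos: [0.5191, 0.2442, 0.1647]
ee_rot: [-1.571, 0.001, 0.001]
force: [0.6, 0.3, -1.9]
opening: 0.642
```

Call:
carry_out(increments=[{"delta_pos": [0, -5, 0], "turn": [0, 0, 0], "claw": 40}, {"delta_pos": [0, -5, 0], "turn": [0, 0, 0], "claw": 40}, {"delta_pos": [0, 0, 0], "turn": [0, 0, 0], "claw": 40}])

```text
clock: 13.3
tcp_pos: [0.5201, 0.2445, 0.1761]
ee_rot: [-1.57, -0.001, -0.001]
force: [0.1, 0.4, -2.5]
opening: 0.639
```

```bash
python3 - <<'E'
from h import *
o=ctrl.get_obs();print(o['opening'],o['force'])
s=cam('scene')['img'];d=cam('side')['img']
cv2.imwrite('pics/m6.png',np.hstack([cv2.resize(d[120:255,240:360],(400,450),interpolation=2),cv2.resize(s[130:265,130:250],(400,450),interpolation=2)]))
E
```

```text
0.6393932985155717 [ 0.13226116  0.41793412 -2.48719856]
```

View pics/m6.png

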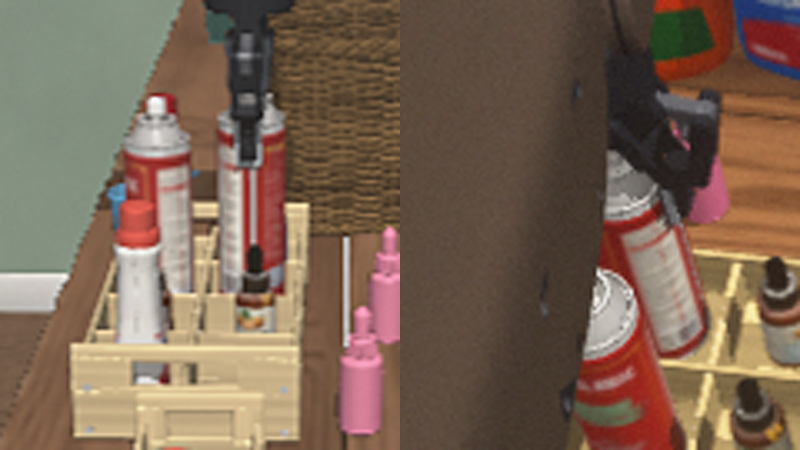

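Call:
carry_out(increments=[{"delta_pos": [0, -20, 0], "turn": [0, 0, 0], "claw": 40}, {"delta_pos": [0, -30, 0], "turn": [0, 0, 0], "claw": 40}, {"delta_pos": [0, -30, 0], "turn": [0, 0, 0], "claw": 40}, {"delta_pos": [0, -30, -5], "turn": [0, 0, 0], "claw": 40}, {"delta_pos": [-2, 0, -25], "turn": [0, 0, 0], "claw": 40}, {"delta_pos": [-2, 0, -35], "turn": [0, 0, 0], "claw": 40}, {"delta_pos": [-2, 0, -45], "turn": [0, 0, 0], "claw": 40}, {"delta_pos": [-2, 0, -45], "turn": [0, 0, 0], "claw": 40}, {"delta_pos": [-2, 0, -45], "turn": [0, 0, 0], "claw": 40}, {"delta_pos": [-2, 0, -45], "turn": [0, 0, 0], "claw": 40}])

```text
clock: 14.65
tcp_pos: [0.5076, -0.0021, 0.2869]
ee_rot: [-1.571, -0.002, -0.002]
force: [0.7, -0.4, -3.0]
opening: 0.641
```

Call:
carry_out(increments=[{"delta_pos": [-2, 0, -45], "turn": [0, 0, 0], "claw": 40}, {"delta_pos": [-2, 0, -45], "turn": [0, 0, 0], "claw": 40}, {"delta_pos": [-1, 0, -40], "turn": [0, 0, 0], "claw": 40}, {"delta_pos": [-1, 0, -30], "turn": [0, 0, 0], "claw": 40}, {"delta_pos": [0, 0, -13], "turn": [0, 0, 0], "claw": 40}, {"delta_pos": [0, 0, 0], "turn": [0, 0, 0], "claw": 40}, {"delta_pos": [0, 0, 0], "turn": [0, 0, 0], "claw": 40}])

```text
clock: 15.52
tcp_pos: [0.5018, -0.1727, 0.2852]
ee_rot: [-1.57, -0.001, 0.001]
force: [-0.4, -0.5, -2.8]
opening: 0.639
```

Call:
carry_out(increments=[{"delta_pos": [0, 25, 0], "turn": [0, 0, 0], "claw": 40}, {"delta_pos": [0, 25, 0], "turn": [0, 0, 0], "claw": 40}, {"delta_pos": [0, 25, 0], "turn": [0, 0, 0], "claw": 40}, {"delta_pos": [0, 20, 0], "turn": [0, 0, 0], "claw": 40}, {"delta_pos": [0, 15, 0], "turn": [0, 0, 0], "claw": 40}, {"delta_pos": [0, 10, 0], "turn": [0, 0, 0], "claw": 40}, {"delta_pos": [0, 4, 0], "turn": [0, 0, 0], "claw": 40}, {"delta_pos": [0, 2, 0], "turn": [0, 0, 0], "claw": 40}, {"delta_pos": [0, 1, 0], "turn": [0, 0, 0], "claw": 40}, {"delta_pos": [0, 0, 0], "turn": [0, 0, 0], "claw": 40}])

```text
clock: 16.77
tcp_pos: [0.5019, -0.1738, 0.1584]
ee_rot: [-1.57, -0.001, -0.0]
force: [0.7, 0.1, -2.9]
opening: 0.641
```

Call:
carry_out(increments=[{"delta_pos": [0, 1, 0], "turn": [0, 0, 0], "claw": 40}, {"delta_pos": [0, 1, 0], "turn": [0, 0, 0], "claw": 40}, {"delta_pos": [0, 1, 0], "turn": [0, 0, 0], "claw": 40}])

```text
clock: 17.15
tcp_pos: [0.5024, -0.1738, 0.1565]
ee_rot: [-1.57, -0.001, -0.001]
force: [-1.8, 1.7, 6.4]
opening: 0.636
```

Call:
carry_out(increments=[{"delta_pos": [0, 0, 0], "turn": [0, 0, 0], "claw": 70}, {"delta_pos": [0, 0, 0], "turn": [0, 0, 0], "claw": 80}, {"delta_pos": [0, 0, 0], "turn": [0, 0, 0], "claw": 85}, {"delta_pos": [0, -10, 0], "turn": [0, 0, 0], "claw": 85}, {"delta_pos": [0, -30, 0], "turn": [0, 0, 0], "claw": 85}, {"delta_pos": [0, -40, 0], "turn": [0, 0, 0], "claw": 85}, {"delta_pos": [0, -40, 0], "turn": [0, 0, 0], "claw": 75}, {"delta_pos": [0, -25, 0], "turn": [0, 0, 0], "claw": 60}, {"delta_pos": [0, 0, 0], "turn": [0, 0, 0], "claw": 60}, {"delta_pos": [0, 0, 0], "turn": [0, 0, 0], "claw": 60}])

```text
clock: 18.4
tcp_pos: [0.5012, -0.1734, 0.2989]
ee_rot: [-1.569, 0.001, 0.001]
force: [0.2, 0.2, 0.0]
opening: 0.601
```

```bash
python3 - <<'E'
from h import *
o=ctrl.get_obs();print(o['tcp_pos'].round(4),o['ee_rot'].round(4))
w=cam('wrist')['img'];d=cam('side')['img']
cv2.imwrite('pics/m7.png',np.hstack([cv2.resize(w,(400,300)),cv2.resize(d[210:360,200:400],(400,300),interpolation=2)]))
E
```

```text
[ 0.5012 -0.1734  0.2989] [-1.5693e+00  1.0000e-03  1.3000e-03]
```

View pics/m7.png

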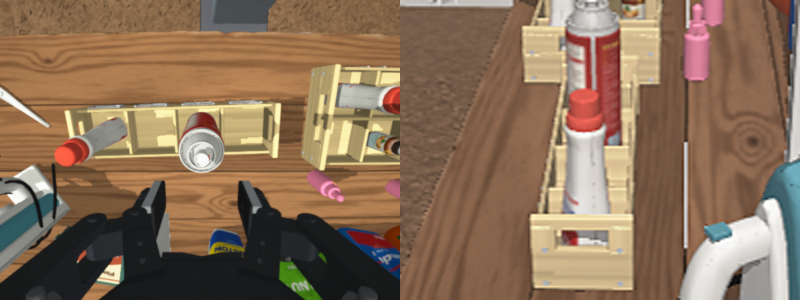

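Call:
carry_out(increments=[{"delta_pos": [2, 0, 25], "turn": [0, 0, 0], "claw": 60}, {"delta_pos": [3, 0, 52], "turn": [0, 0, 0], "claw": 60}, {"delta_pos": [3, 0, 55], "turn": [0, 0, 0], "claw": 60}, {"delta_pos": [4, 0, 55], "turn": [0, 0, 0], "claw": 60}, {"delta_pos": [4, 0, 55], "turn": [0, 0, 0], "claw": 60}, {"delta_pos": [3, 0, 55], "turn": [0, 0, 0], "claw": 60}, {"delta_pos": [3, 0, 40], "turn": [0, 0, 0], "claw": 60}, {"delta_pos": [0, 30, 0], "turn": [0, 0, 0], "claw": 60}, {"delta_pos": [0, 40, 0], "turn": [0, 0, 0], "claw": 60}, {"delta_pos": [0, 0, 0], "turn": [0, 0, 0], "claw": 60}])

```text
clock: 19.75
tcp_pos: [0.5206, 0.1632, 0.2249]
ee_rot: [-1.571, 0.008, 0.009]
force: [-0.4, -0.4, -0.0]
opening: 0.6
```

```bash
python3 - <<'E'
from h import *
o=ctrl.get_obs();print(o['tcp_pos'].round(4),o['ee_rot'].round(4))
w=cam('wrist','w8.png')
for p in [(.523,.1635,.116),(.523,.1635,.091)]: print(proj(w,p).round(0))
E
```

```text
[0.5206 0.1632 0.2249] [-1.5714  0.0081  0.0089]
[[323. 247.]]
[[323. 238.]]
```

View pics/w8.png

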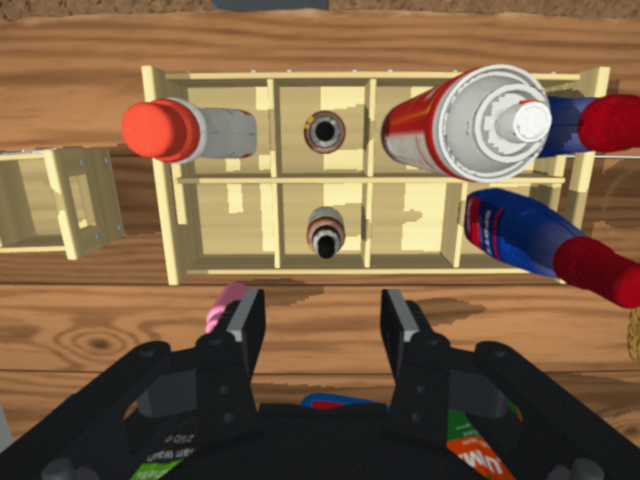

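Call:
carry_out(increments=[{"delta_pos": [2, 30, 1], "turn": [0, 0, 0], "claw": 60}, {"delta_pos": [0, 30, 0], "turn": [0, 0, 0], "claw": 60}, {"delta_pos": [0, 30, 0], "turn": [0, 0, 0], "claw": 55}, {"delta_pos": [0, 20, 0], "turn": [0, 0, 0], "claw": 50}, {"delta_pos": [0, 13, 0], "turn": [0, 0, 0], "claw": 50}, {"delta_pos": [0, 7, 0], "turn": [0, 0, 0], "claw": 50}, {"delta_pos": [0, 3, 0], "turn": [0, 0, 0], "claw": 50}, {"delta_pos": [0, 0, 0], "turn": [0, 0, 0], "claw": 50}, {"delta_pos": [0, 0, 0], "turn": [0, 0, 0], "claw": 50}])

```text
clock: 20.92
tcp_pos: [0.5261, 0.1645, 0.0979]
ee_rot: [-1.57, -0.001, -0.001]
force: [-0.5, -0.9, -0.3]
opening: 0.499
```

Call:
carry_out(increments=[{"delta_pos": [0, 0, 0], "turn": [0, 0, 0], "claw": 5}, {"delta_pos": [0, 0, 0], "turn": [0, 0, 0], "claw": 5}, {"delta_pos": [0, 0, 0], "turn": [0, 0, 0], "claw": 5}, {"delta_pos": [0, 0, 0], "turn": [0, 0, 0], "claw": 5}, {"delta_pos": [0, 0, 0], "turn": [0, 0, 0], "claw": 5}], force=35)

```text
clock: 21.55
tcp_pos: [0.5261, 0.1645, 0.0978]
ee_rot: [-1.57, -0.001, -0.001]
force: [-0.9, -0.1, 4.0]
opening: 0.25
```

Call:
carry_out(increments=[{"delta_pos": [0, -4, 0], "turn": [0, 0, 0], "claw": 5}, {"delta_pos": [0, -4, 0], "turn": [0, 0, 0], "claw": 5}, {"delta_pos": [0, -4, 0], "turn": [0, 0, 0], "claw": 5}, {"delta_pos": [0, 0, 0], "turn": [0, 0, 0], "claw": 5}])

```text
clock: 22.05
tcp_pos: [0.5258, 0.1644, 0.1095]
ee_rot: [-1.57, -0.001, -0.0]
force: [0.1, 0.4, -0.8]
opening: 0.249
```

```bash
python3 - <<'E'
from h import *
o=ctrl.get_obs();print(o['opening'],o['force'])
s=cam('scene')['img'];d=cam('side')['img'];w=cam('wrist')['img']
cv2.imwrite('pics/m9.png',np.hstack([cv2.resize(d[150:250,270:340],(266,380),interpolation=2),cv2.resize(s[190:260,210:300],(267,380),interpolation=2),cv2.resize(w[180:380,230:410],(266,380),interpolation=2)]))
E
```

```text
0.2488357910630406 [ 0.10187084  0.39215914 -0.84340185]
```

View pics/m9.png

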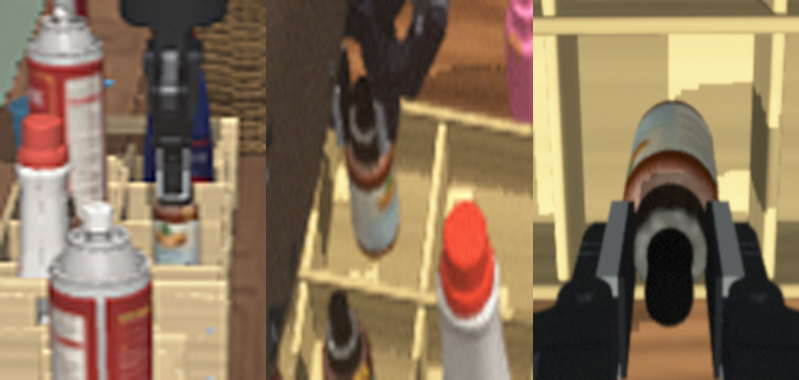

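Call:
carry_out(increments=[{"delta_pos": [0, -25, 0], "turn": [0, 0, 0], "claw": 5}, {"delta_pos": [0, -40, 0], "turn": [0, 0, 0], "claw": 5}, {"delta_pos": [0, -45, 0], "turn": [0, 0, 0], "claw": 5}, {"delta_pos": [-2, -45, -10], "turn": [0, 0, 0], "claw": 5}, {"delta_pos": [-2, -40, -20], "turn": [0, 0, 0], "claw": 5}, {"delta_pos": [-2, -15, -35], "turn": [0, 0, 0], "claw": 5}, {"delta_pos": [-2, 0, -45], "turn": [0, 0, 0], "claw": 5}, {"delta_pos": [-2, 0, -45], "turn": [0, 0, 0], "claw": 5}, {"delta_pos": [-2, 0, -45], "turn": [0, 0, 0], "claw": 5}, {"delta_pos": [-2, 0, -30], "turn": [0, 0, 0], "claw": 5}])

```text
clock: 23.45
tcp_pos: [0.5113, -0.0675, 0.3188]
ee_rot: [-1.57, 0.001, -0.001]
force: [-0.2, 0.8, -2.0]
opening: 0.245
```

Call:
carry_out(increments=[{"delta_pos": [-1, 0, -40], "turn": [0, 0, 0], "claw": 5}, {"delta_pos": [-2, 0, -45], "turn": [0, 0, 0], "claw": 5}, {"delta_pos": [-2, 0, -45], "turn": [0, 0, 0], "claw": 5}, {"delta_pos": [-1, 0, -40], "turn": [0, 0, 0], "claw": 5}, {"delta_pos": [0, 0, -28], "turn": [0, 0, 0], "claw": 5}, {"delta_pos": [0, 0, 0], "turn": [0, 0, 0], "claw": 5}, {"delta_pos": [0, 0, 0], "turn": [0, 0, 0], "claw": 5}])

```text
clock: 24.32
tcp_pos: [0.5056, -0.2631, 0.3186]
ee_rot: [-1.569, 0.0, 0.001]
force: [0.6, 0.8, -1.1]
opening: 0.244
```

Call:
carry_out(increments=[{"delta_pos": [0, 35, -3], "turn": [0, 0, 0], "claw": 5}, {"delta_pos": [0, 40, 0], "turn": [0, 0, 0], "claw": 5}, {"delta_pos": [0, 40, 0], "turn": [0, 0, 0], "claw": 5}, {"delta_pos": [0, 40, 0], "turn": [0, 0, 0], "claw": 5}, {"delta_pos": [0, 25, 0], "turn": [0, 0, 0], "claw": 5}, {"delta_pos": [0, 15, 0], "turn": [0, 0, 0], "claw": 5}, {"delta_pos": [0, 8, 0], "turn": [0, 0, 0], "claw": 5}, {"delta_pos": [0, 4, 0], "turn": [0, 0, 0], "claw": 5}, {"delta_pos": [0, 0, 0], "turn": [0, 0, 0], "claw": 5}, {"delta_pos": [0, 0, 0], "turn": [0, 0, 0], "claw": 5}])

```text
clock: 25.58
tcp_pos: [0.5062, -0.267, 0.1129]
ee_rot: [-1.571, -0.001, -0.001]
force: [-0.1, 1.0, -0.7]
opening: 0.25
```

Call:
carry_out(increments=[{"delta_pos": [0, 5, 0], "turn": [0, 0, 0], "claw": 5}, {"delta_pos": [0, 4, 0], "turn": [0, 0, 0], "claw": 5}, {"delta_pos": [0, 3, 0], "turn": [0, 0, 0], "claw": 5}, {"delta_pos": [0, 1, 0], "turn": [0, 0, 0], "claw": 5}, {"delta_pos": [0, 1, 0], "turn": [0, 0, 0], "claw": 5}, {"delta_pos": [0, 0, 0], "turn": [0, 0, 0], "claw": 5}])

```text
clock: 26.32
tcp_pos: [0.5058, -0.2666, 0.098]
ee_rot: [-1.57, -0.0, 0.0]
force: [-0.2, 0.1, -1.1]
opening: 0.248
```

Call:
carry_out(increments=[{"delta_pos": [0, 1, 0], "turn": [0, 0, 0], "claw": 5}, {"delta_pos": [0, 1, 0], "turn": [0, 0, 0], "claw": 5}, {"delta_pos": [0, 0, 0], "turn": [0, 0, 0], "claw": 5}])

```text
clock: 26.7
tcp_pos: [0.5067, -0.2669, 0.0978]
ee_rot: [-1.571, -0.002, -0.001]
force: [0.1, 1.8, 7.3]
opening: 0.248
```

Call:
carry_out(increments=[{"delta_pos": [0, 0, 0], "turn": [0, 0, 0], "claw": 32}, {"delta_pos": [0, 0, 0], "turn": [0, 0, 0], "claw": 45}, {"delta_pos": [0, 0, 0], "turn": [0, 0, 0], "claw": 50}, {"delta_pos": [0, -10, 0], "turn": [0, 0, 0], "claw": 50}, {"delta_pos": [0, -30, 0], "turn": [0, 0, 0], "claw": 50}, {"delta_pos": [0, -45, 0], "turn": [0, 0, 0], "claw": 50}, {"delta_pos": [0, -50, 0], "turn": [0, 0, 0], "claw": 50}, {"delta_pos": [0, -50, 0], "turn": [0, 0, 0], "claw": 50}, {"delta_pos": [0, -20, 0], "turn": [0, 0, 0], "claw": 60}, {"delta_pos": [0, 0, 0], "turn": [0, 0, 0], "claw": 60}])

```text
clock: 27.95
tcp_pos: [0.5062, -0.2671, 0.3025]
ee_rot: [-1.572, -0.002, -0.002]
force: [-0.2, -0.3, -0.3]
opening: 0.6
```

Call:
carry_out(increments=[{"delta_pos": [0, 0, 30], "turn": [0, 0, 0], "claw": 60}, {"delta_pos": [1, 0, 55], "turn": [0, 0, 0], "claw": 60}, {"delta_pos": [1, 0, 60], "turn": [0, 0, 0], "claw": 60}, {"delta_pos": [1, 0, 60], "turn": [0, 0, 0], "claw": 60}, {"delta_pos": [2, 0, 60], "turn": [0, 0, 0], "claw": 60}, {"delta_pos": [2, 0, 60], "turn": [0, 0, 0], "claw": 60}, {"delta_pos": [2, 0, 60], "turn": [0, 0, 0], "claw": 60}, {"delta_pos": [2, 0, 60], "turn": [0, 0, 0], "claw": 60}, {"delta_pos": [1, 0, 60], "turn": [0, 0, 0], "claw": 60}, {"delta_pos": [0, 0, 50], "turn": [0, 0, 0], "claw": 60}])

```text
clock: 29.2
tcp_pos: [0.5161, 0.2901, 0.2975]
ee_rot: [-1.572, 0.003, 0.005]
force: [1.1, -0.6, 0.4]
opening: 0.606
```

Call:
carry_out(increments=[{"delta_pos": [0, 0, 35], "turn": [0, 0, 0], "claw": 60}, {"delta_pos": [0, 0, 0], "turn": [0, 0, 0], "claw": 60}, {"delta_pos": [0, 0, 0], "turn": [0, 0, 0], "claw": 60}])

```text
clock: 29.58
tcp_pos: [0.5169, 0.3225, 0.2988]
ee_rot: [-1.572, 0.003, 0.003]
force: [0.6, 0.4, 0.3]
opening: 0.603
```

```bash
python3 - <<'E'
from h import *
o=ctrl.get_obs();print(o['tcp_pos'].round(4),o['ee_rot'].round(4))
w=cam('wrist','w10.png');m=w['img'].astype(int)
r=(m[...,2]>150)&(m[...,1]<60)&(m[...,0]<60)
n,l,st,ce=cv2.connectedComponentsWithStats(r.astype(np.uint8))
for i in range(1,n):
  if st[i,4]>150: print(st[i],ce[i].round(0),onz(w,[ce[i]],.19)[0].round(3))
print(proj(w,(.519,.3225,.194)),proj(w,(.519,.3225,.155)))
E
```

```text
[0.5169 0.3225 0.2988] [-1.5722  0.0027  0.0031]
[ 307  109   40   39 1195] [326. 128.] [0.438 0.325 0.19 ]
[  3 119  24  42 193] [ 17. 138.] [0.443 0.115 0.19 ]
[308 222  36  44 930] [325. 248.] [0.52  0.324 0.19 ]
[367 369  12  33 235] [373. 387.] [0.641 0.363 0.19 ]
[339 375  27  28 382] [354. 387.] [0.64  0.348 0.19 ]
[286 390  52  15 319] [311. 397.] [0.65  0.312 0.19 ]
[[323.05496453 247.44526218]] [[323.06133836 233.06132555]]
```

Call:
carry_out(increments=[{"delta_pos": [3, 30, 1], "turn": [0, 0, 0], "claw": 60}, {"delta_pos": [0, 30, 0], "turn": [0, 0, 0], "claw": 60}, {"delta_pos": [0, 30, 0], "turn": [0, 0, 0], "claw": 60}, {"delta_pos": [0, 20, 0], "turn": [0, 0, 0], "claw": 60}, {"delta_pos": [0, 12, 0], "turn": [0, 0, 0], "claw": 60}, {"delta_pos": [0, 7, 0], "turn": [0, 0, 0], "claw": 60}, {"delta_pos": [0, 0, 0], "turn": [0, 0, 0], "claw": 60}, {"delta_pos": [0, 0, 0], "turn": [0, 0, 0], "claw": 60}])

```text
clock: 30.62
tcp_pos: [0.5212, 0.3247, 0.1735]
ee_rot: [-1.569, -0.002, -0.001]
force: [-0.3, 0.4, -0.1]
opening: 0.603
```

Call:
carry_out(increments=[{"delta_pos": [0, 0, 0], "turn": [0, 0, 0], "claw": 5}, {"delta_pos": [0, 0, 0], "turn": [0, 0, 0], "claw": 5}, {"delta_pos": [0, 0, 0], "turn": [0, 0, 0], "claw": 5}, {"delta_pos": [0, 0, 0], "turn": [0, 0, 0], "claw": 5}, {"delta_pos": [0, 0, 0], "turn": [0, 0, 0], "claw": 5}, {"delta_pos": [0, -4, 0], "turn": [0, 0, 0], "claw": 5}, {"delta_pos": [0, -4, 0], "turn": [0, 0, 0], "claw": 5}, {"delta_pos": [0, -4, 0], "turn": [0, 0, 0], "claw": 5}, {"delta_pos": [0, 0, 0], "turn": [0, 0, 0], "claw": 5}], force=70)

```text
clock: 31.75
tcp_pos: [0.5206, 0.3244, 0.1843]
ee_rot: [-1.57, -0.0, 0.0]
force: [-0.6, 0.4, -3.9]
opening: 0.3
```

Call:
carry_out(increments=[{"delta_pos": [0, -25, 0], "turn": [0, 0, 0], "claw": 5}, {"delta_pos": [0, -35, 0], "turn": [0, 0, 0], "claw": 5}, {"delta_pos": [0, -35, 0], "turn": [0, 0, 0], "claw": 5}, {"delta_pos": [0, 0, -15], "turn": [0, 0, 0], "claw": 5}, {"delta_pos": [-3, 0, -30], "turn": [0, 0, 0], "claw": 5}, {"delta_pos": [-3, 0, -40], "turn": [0, 0, 0], "claw": 5}, {"delta_pos": [-3, 0, -45], "turn": [0, 0, 0], "claw": 5}, {"delta_pos": [-3, 0, -45], "turn": [0, 0, 0], "claw": 5}, {"delta_pos": [-3, 0, -45], "turn": [0, 0, 0], "claw": 5}, {"delta_pos": [-2, 0, -45], "turn": [0, 0, 0], "claw": 5}])

```text
clock: 33.0
tcp_pos: [0.5019, 0.0572, 0.2764]
ee_rot: [-1.57, 0.003, 0.003]
force: [-0.4, 0.2, -4.0]
opening: 0.303
```

Call:
carry_out(increments=[{"delta_pos": [-2, 0, -45], "turn": [0, 0, 0], "claw": 5}, {"delta_pos": [-2, 0, -45], "turn": [0, 0, 0], "claw": 5}, {"delta_pos": [0, 0, -35], "turn": [0, 0, 0], "claw": 5}, {"delta_pos": [0, 0, -20], "turn": [0, 0, 0], "claw": 5}, {"delta_pos": [0, 0, -10], "turn": [0, 0, 0], "claw": 5}, {"delta_pos": [0, 0, 0], "turn": [0, 0, 0], "claw": 5}, {"delta_pos": [0, 0, 0], "turn": [0, 0, 0], "claw": 5}])

```text
clock: 33.88
tcp_pos: [0.4994, -0.095, 0.2785]
ee_rot: [-1.569, -0.0, 0.001]
force: [-0.0, 0.2, -4.5]
opening: 0.297
```

Call:
carry_out(increments=[{"delta_pos": [0, 25, 0], "turn": [0, 0, 0], "claw": 5}, {"delta_pos": [0, 25, 0], "turn": [0, 0, 0], "claw": 5}, {"delta_pos": [0, 25, 0], "turn": [0, 0, 0], "claw": 5}, {"delta_pos": [0, 13, 0], "turn": [0, 0, 0], "claw": 5}, {"delta_pos": [0, 7, 0], "turn": [0, 0, 0], "claw": 5}, {"delta_pos": [0, 3, 0], "turn": [0, 0, 0], "claw": 5}, {"delta_pos": [0, 2, 0], "turn": [0, 0, 0], "claw": 5}, {"delta_pos": [0, 1, 0], "turn": [0, 0, 0], "claw": 5}, {"delta_pos": [0, 1, 0], "turn": [0, 0, 0], "claw": 5}, {"delta_pos": [0, 0, 0], "turn": [0, 0, 0], "claw": 5}])

```text
clock: 35.12
tcp_pos: [0.4997, -0.0957, 0.1772]
ee_rot: [-1.57, -0.0, -0.0]
force: [0.0, -0.0, -4.4]
opening: 0.303
```

Call:
carry_out(increments=[{"delta_pos": [0, 1, 0], "turn": [0, 0, 0], "claw": 5}, {"delta_pos": [0, 1, 0], "turn": [0, 0, 0], "claw": 5}, {"delta_pos": [0, 1, 0], "turn": [0, 0, 0], "claw": 5}, {"delta_pos": [0, 0, 0], "turn": [0, 0, 0], "claw": 5}])

```text
clock: 35.62
tcp_pos: [0.4996, -0.0956, 0.1739]
ee_rot: [-1.57, 0.0, 0.0]
force: [0.3, -0.2, -3.8]
opening: 0.303
```

Call:
carry_out(increments=[{"delta_pos": [0, 1, 0], "turn": [0, 0, 0], "claw": 5}, {"delta_pos": [0, 1, 0], "turn": [0, 0, 0], "claw": 5}, {"delta_pos": [0, 0, 0], "turn": [0, 0, 0], "claw": 5}])

```text
clock: 36.0
tcp_pos: [0.5006, -0.0958, 0.1737]
ee_rot: [-1.571, -0.002, -0.002]
force: [-0.8, 1.6, 4.7]
opening: 0.302
```

Call:
carry_out(increments=[{"delta_pos": [0, 0, 0], "turn": [0, 0, 0], "claw": 36}, {"delta_pos": [0, 0, 0], "turn": [0, 0, 0], "claw": 45}, {"delta_pos": [0, 0, 0], "turn": [0, 0, 0], "claw": 50}, {"delta_pos": [0, -10, 0], "turn": [0, 0, 0], "claw": 50}, {"delta_pos": [0, -30, 0], "turn": [0, 0, 0], "claw": 50}, {"delta_pos": [0, -45, 0], "turn": [0, 0, 0], "claw": 50}, {"delta_pos": [0, -45, 0], "turn": [0, 0, 0], "claw": 50}, {"delta_pos": [-10, 0, 50], "turn": [0, 0, 0], "claw": 50}, {"delta_pos": [-10, 0, 55], "turn": [0, 0, 0], "claw": 50}, {"delta_pos": [0, 0, 0], "turn": [0, 0, 0], "claw": 50}])

```text
clock: 37.25
tcp_pos: [0.4791, 0.0119, 0.3031]
ee_rot: [-1.57, -0.005, 0.003]
force: [0.1, -0.3, -0.2]
opening: 0.497
```

```bash
python3 - <<'E'
from h import *
o=ctrl.get_obs();print(o['tcp_pos'].round(4))
s=cam('scene')['img'];d=cam('side')['img']
cv2.imwrite('pics/m11.png',np.vstack([cv2.resize(s[150:310,120:540],(800,305),interpolation=2),np.hstack([cv2.resize(d[130:270,220:400],(400,295),interpolation=2),cv2.resize(d[220:370,200:400],(400,295),interpolation=2)])]))
E
```

```text
[0.4791 0.0119 0.3031]
```

View pics/m11.png

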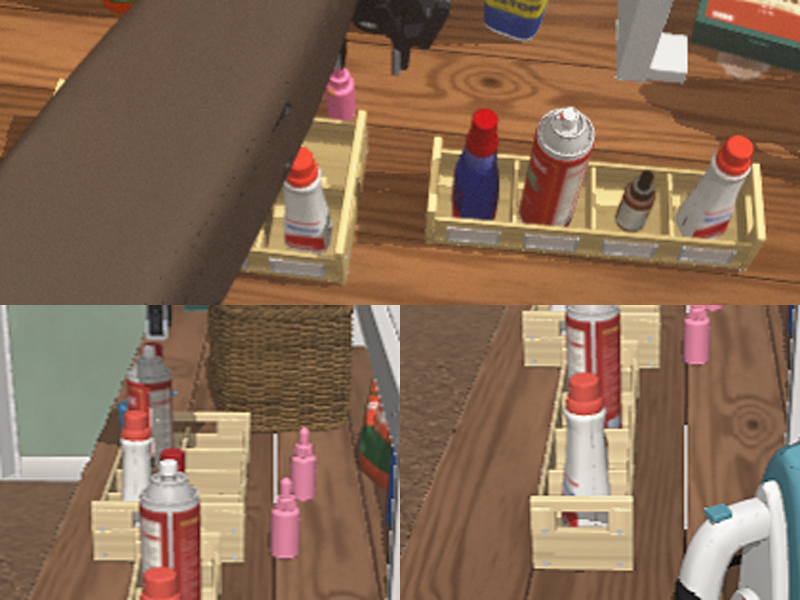

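```bash
python3 - <<'E'
from h import *
c=cam('scene');q=(.5036,-.2189,.0353)
for n,u,v,z in [('navy',484,118,.194),('starch',568,112,.212),('drop',648,175,.116),('white',738,146,.178)]:
    p=onz(c,[[120+u/1.905,150+v/1.905]],z)[0]-[q[0],q[1],0]; print(n,Ro.from_euler('z',-q[2]).apply(p).round(3))
print(ctrl.get_obs()['clock']); ctrl.job_done()
E
```

```text
navy [-0.     0.125  0.194]
starch [0.002 0.047 0.212]
drop [-0.002 -0.047  0.116]
white [ 0.001 -0.121  0.178]
37.4
the job is handed in; nothing more can be done
```

I moved the four spares into the one-row caddy in the same left-to-right order as the two-row caddy: navy, starch, dropper, white. I handed the job in at 37.4 s.

- **Cells:** in the last scene picture, each bottle's top lies within about 6 mm of its cell centre in x and y. That includes the few millimetres I offset starch and dropper on purpose, to give the gripper room.
- **Set-down:** I lowered each bottle in 1 mm steps until the wrist force showed floor contact, at 5–7 N. Each touched down within about 2 mm of its pickup height. All four look upright in the pictures, but I did not measure the tilt.
- **Front row:** the two bottles visible at the end, white and starch, were in place. The arm hid the front navy and dropper in that picture. Both stood in their cells when last seen, navy just before its spare was picked up and dropper before its spare was. I never felt contact with any of the front row.
- **Gripper and pink bottles:** the gripper was clear of everything at hand-in, and I did not touch the pink look-alikes.
- **Disagreements:** the scene camera's fit of the two-row caddy was about 4–5 mm off from the wrist view, so I corrected the pick positions by the wrist camera. For the dropper I stopped about 6 mm higher than planned, but still on its collar, and the grip held.

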